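# Feed spent cells into the lever-lid battery safe

### The arm

A 6-joint arm with a two-finger parallel gripper is mounted at the origin on a cart in front of the work surface, level with it; the furniture and walls round the work are solid. World frame = base frame: x ahead of the robot, y to its left, z up, the work surface at z = 0. Lengths are in m, angles in degrees, forces in N, time in s.
With the tool pointing down it reaches from about 0.35 to 0.925 m from the base axis. Payload 6.4 kg.
Tool frame: the origin (TCP) lies on the centre line of the jaws, within the pads' length; the fingertips stand 11 mm ahead of it and the grasp point (between the pads) lies 8 mm behind it (manip.finger_overhang is the distance from the TCP to the fingertips, in m); z points along the fingers, y is the line along which they close (so a half turn about z gives the same grasp; the last joint's range is limited). The gripper opens to 94 mm and grips with 3 to 60 N. Pads are 16 mm wide; open, the fingers measure 119 mm over their backs; the gripper's body (75 mm by 177 mm) begins 78 mm behind the grasp point.
Start: joints at [-80.907, 14.043, 89.255, -0, 76.702, -9.975], TCP at [0.212, -0.614, 0.216] pointing down, gripper open.
Joint ranges: [-179.41, 179.41], [-58.25, 129.5], [7.25, 145.43], [-54.29, 234.29], [11.92, 165.04], [-157.13, 157.13]. Speed limits (degrees/s): [147.25, 147.25, 180, 180, 180, 180].

### API

Orientations are given as a 3x3 rotation matrix whose columns are the frame's x, y, z axes.
In Python, from rig import manip, claw, kin, status, vision, order gives the robot as it stands. The module is installed in compiled form; this text tells all that it offers. Calls block until the motion is done:
- manip.goto(position, orientation): joint-space move of the TCP to a pose.
- manip.line_to(position, feed=0.15, rotation=None): straight line of the TCP; rotation=None keeps the orientation; feed is the mean speed in m/s.
- manip.move_j(angles): joint-space move.
- claw.let_go() and claw.close(newtons=None): open the fingers fully, or close them until they stop; newtons is the grip in N (None keeps the last).
- manip.hold(seconds).
- kin.solve_ik(position, orientation): joint angles nearest the present ones, or None.
- status.get_obs(): the state.
- vision.capture(name): name is "side" or "top" or "wrist"; returns the picture (400x640x3 uint8, red, green, blue); there is no depth.
- vision.camera_info(name): a dict with "fx", "fy", "cx", "cy" (pixels), "view" (4x4, takes a point from world to camera coordinates); the wrist camera has in their place "mount" (4x4, takes a point from camera to tool coordinates, whose origin is the TCP and whose axes are the flange's). Camera axes: x right, y up, looking along -z (the intrinsics and any distortion apply to the point x, -y, -z); pixel columns grow to the right and rows downward; lengths in m; the calibration is good to about 2 mm. A picture is of the moment at which its call begins: read the wrist's pose just before it. camera_info takes no time and is no camera call.
A pose or a line that the arm cannot do raises manip.Unreachable and nothing moves.
- order.close_job(): hands the job in; it is judged then, once.
The state is a dict: "time_s": time; "q": joint angles; "qd": joint speeds; "joint_torque": joint torques, N m; "eef_pos": TCP position; "eef_rot": TCP orientation; "force": force on the tool from outside, world axes, zero at the start; "ft_torque": the same for the moment, N m; "gripper_width": finger opening in m; "grasp_force": force on a finger pad.
Only numpy, scipy, OpenCV 4.12 (cv2) and the standard library are available. Lean on these libraries where they do the work, as an engineer would, in place of code of your own. Each camera call takes 0.05 s, during which the arm holds its last target. There are 200 camera calls.

### The job

Put the three spent cells away in the steel battery safe without lifting them: with a fingertip, push the one left on the level shelf at the head of the chute so that it rolls down behind the two waiting at the heavy lid. Then press the lever's paddle down as far as it goes to raise the lid, keep it down until all three cells have rolled inside, and ease it up so that the lid comes down gently and shuts. Move the lid only by the lever, never by hand, and leave the other things on the bench where they are.

Things in the scene. Friction and masses are not known exactly. Their poses are not given: they have to be found in the camera images.
- battery_safe: Fixed grey steel battery safe on a dark base 298 x 190 mm. Origin on the bench, mid-width, 128 mm behind the base's front edge; x points away from the robot along chute and lever, y left, z up. The box (x 55 to 160 mm, 176 mm wide, 110 mm high, lid on it to 136 mm) is hollow, floor 9 mm up. In front of it: the chute on the right, the lever on the left.
- shelf_brink (a point): Chute, centre of its floor where the level shelf ends and the slope begins: safe x = -45, y = -40 mm, 96 mm high. The shelf runs 60 mm from here towards the robot and is open at that end; the slope falls 15 degrees away from the robot to the lid's lip at x = 42 mm and on into the box. 54 mm wide inside, side walls 12 mm high.
- lever_pin (a point): Pin of the lever: safe x = -35, y = +50 mm, 98 mm high, along y between two dark cheeks 112 mm high. A rubber-topped stop post, 68 mm high, stands 81 mm nearer the robot under the lever.
- lever (a joint): Steel lever in rad: 0 at rest (long arm towards the robot, sloping up to it), grows as the paddle is pressed down, hard stop at 0.68. Its roller, 60 mm beyond the pin, pushes up the lug on the lid; the lid's weight brings it back. Takes about 3 to 6 N at the paddle all the way.
- paddle_top (a point): Centre of the top of the black rubber paddle at the lever's long end, 145 mm from the pin; 50 mm long, 42 mm wide. At rest 161 mm above the bench (safe x = -166, y = +50 mm), tilted 0.4 rad (robot end higher). At the stop it is 65 mm above the bench and 11 mm nearer the robot; halfway down, 14 mm nearer.
- safe_lid (a joint): Heavy lined lid (about 2 kg), hinged along the rear edge of the box, in rad: 0 shut, about 0.29 with the lever at its stop. Falls shut by its own weight, and slams if the lever is let go.
- lid_lip (a point): Bottom of the lid's downturned front lip in the middle of the chute: the gate that holds the cells back. Shut, it is 80 mm above the bench and 7 mm above the chute; raised fully, 35 mm higher.
- cell_1: Spent cell, black cylinder with a brass band, 26 mm in diameter and 50 mm long, 65 g, lying across the chute against the lid's lip. Origin at its centre, y along its axis; it turns as it rolls.
- cell_2: The same, lying on the slope behind cell_1.
- cell_3: The same, lying across the level shelf at the head of the chute, 15 to 35 mm before the slope begins; centre 109 mm above the bench. Pushed away from the robot past the brink it rolls down by itself.
- tape: Loose roll of masking tape, 98 mm across, 24 mm high, on the bench at the left; a bystander. Origin under its centre.
- pliers: Loose needle-nose pliers, 126 x 44 x 10 mm, on the bench at the front right; a bystander. Origin under the centre.
- blower: Loose rubber dust blower, 97 mm long, 49 mm high, on the bench at the front left; a bystander. Origin under its centre.
Not all that is in view belongs to the job. Leave any purple, red or turquoise look-alike of the cell_3 alone.

How it is judged (in metres and radians):
On the way, in this order (a step that is already met when the one before it is completed fails the run):
1. the cell from the shelf has rolled down behind the other two, the lid still shut (x of cell_3 in the frame of battery_safe above -0.035 m and z of cell_3 in the frame of battery_safe below 0.108 m and value of joint safe_lid below 0.02 rad), for 0.2 s.
2. the lever is held at its stop with the lid raised (value of joint lever above 0.58 rad and value of joint safe_lid above 0.19 rad), for 0.3 s.
At the end, for the whole second after the job is handed in: All three cells lie still inside the box (centres within the box walls and lower than 60 mm above the bench), the lid is shut (within 0.012 rad) and the lever is back up (within 0.06 rad of rest) (x of cell_1 in the frame of battery_safe between 0.06 and 0.155 m and y of cell_1 in the frame of battery_safe between -0.085 and 0.085 m and z of each of cell_1, cell_2, cell_3 in the frame of battery_safe below 0.06 m and linear speed of each of cell_1, cell_2, cell_3 below 0.03 m/s and x of cell_2 in the frame of battery_safe between 0.06 and 0.155 m and y of cell_2 in the frame of battery_safe between -0.085 and 0.085 m and x of cell_3 in the frame of battery_safe between 0.06 and 0.155 m and y of cell_3 in the frame of battery_safe between -0.085 and 0.085 m and value of joint safe_lid below 0.012 rad and value of joint lever below 0.06 rad); the robot touches nothing.
It fails at once if the lid slams (falls faster than 1.5 rad/s) (velocity of joint safe_lid below -1.5 rad/s).
It fails at once if the robot touches the lid (contact force between any of the fingers, the arm and safe_lid above 1 N).
It fails at once if a cell is lifted off the chute (height (world z) of cell_1 above 0.115 m or height (world z) of cell_2 above 0.12 m or height (world z) of cell_3 above 0.125 m).
It fails at once if another thing on the bench is moved more than 20 mm (distance of any of tape, pliers, blower from where it was at the start of the episode above 0.02 m).
It also fails if it takes over 51 s, if anything falls off the work surface, if the arm or the gripper's body presses on something with over 40 N, if the wrist force passes 120 N, or if a joint passes its speed limit or range.

## Working session

There is one attempt and no reset: what is moved stays moved. The work goes in short steps, each a Python script; the robot and the scene stay as the last script left them, time stands still between calls to the robot, and variables do not carry over. Pictures are saved under pics/ and viewed, at most 10 in all, crops included, and the job is handed in when it is done.

```bash
mkdir -p pics; python3 - <<'E'
from rig import manip, claw, kin, status, vision, order
import cv2, numpy as np
for n in("top","side"):
    im=vision.capture(n); cv2.imwrite(f"pics/{n}0.png",im[...,::-1])
    i=vision.camera_info(n); print(n,{k:(np.round(v,4).tolist() if not isinstance(v,str) else v) for k,v in i.items()})
i=vision.camera_info("wrist");print({k:np.round(v,4).tolist() for k,v in i.items()})
o=status.get_obs();print(o["time_s"],o["eef_pos"],o["eef_rot"],manip.finger_overhang,o["gripper_width"])
E
```

```text
top {'fx': 389.299, 'fy': 389.299, 'cx': 314.6424, 'cy': 199.1281, 'view': [[0.0269, -0.9994, 0.0206, 0.017], [0.9915, 0.0293, 0.127, -0.5957], [-0.1276, 0.017, 0.9917, -1.1142], [0.0, 0.0, 0.0, 1.0]]}
side {'fx': 363.2116, 'fy': 363.2116, 'cx': 320.7379, 'cy': 205.1212, 'view': [[0.7925, -0.6097, -0.0132, -0.4405], [0.4176, 0.5268, 0.7404, -0.348], [-0.4444, -0.5923, 0.6721, -1.0382], [0.0, 0.0, 0.0, 1.0]]}
{'fx': 311.3543, 'fy': 311.3543, 'cx': 316.3938, 'cy': 204.5684, 'mount': [[0.0009, 0.9702, 0.2424, 0.0695], [1.0, -0.001, -0.0001, 0.0003], [0.0001, 0.2424, -0.9702, -0.1679], [0.0, 0.0, 0.0, 1.0]]}
0.1 [ 0.21228059 -0.61381008  0.21550482] [[ 9.45122091e-01  3.26717234e-01 -2.86003121e-04]
 [ 3.26717239e-01 -9.45120629e-01  1.68601888e-03]
 [ 2.80543977e-04 -1.68693584e-03 -9.99998538e-01]] 0.011 0.09407458454892867
```

View pics/top0.png

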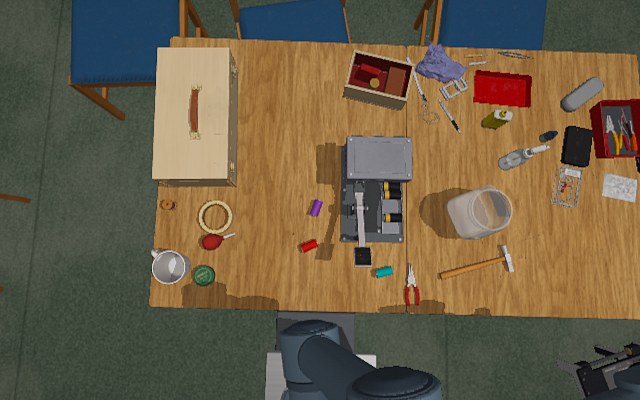

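View pics/side0.png

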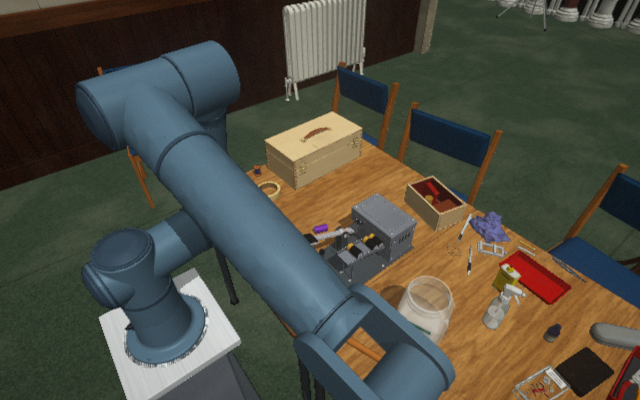

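Top view: the safe has its box at about (380,157), the lever paddle at (363,256) and the chute on the right. The possible cells are purple (316,208), red (309,245), turquoise (384,271), and the black cells with brass bands in the chute at about (392,190) and (392,217). I'll check these in one close crop.

```bash
python3 - <<'E'
import cv2
im=cv2.imread("pics/top0.png")[130:275,330:420]
cv2.imwrite("pics/crop.png",cv2.resize(im,None,fx=4,fy=4,interpolation=cv2.INTER_CUBIC))
E
```

```text
(no output)
```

View pics/crop.png

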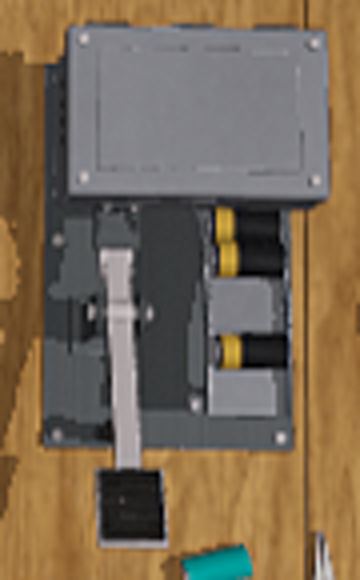

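The two waiting cells are at crop (248,222) and (248,258). The shelf cell, cell_3, is at crop (252,351), which is top pixel (393,218). It is black with a brass band, as described. Next I fit the safe pose.

```bash
cat > h.py <<'E'
import numpy as np, cv2
from scipy.optimize import least_squares
from rig import manip, claw, kin, status, vision, order
def Rz(a): return np.array([[np.cos(a),-np.sin(a),0],[np.sin(a),np.cos(a),0],[0,0,1]])
def proj(P,i,V=None):
    V=i["view"] if V is None else V
    c=np.asarray(P)@V[:3,:3].T+V[:3,3]
    return np.c_[i["cx"]+i["fx"]*c[:,0]/-c[:,2], i["cy"]-i["fy"]*c[:,1]/-c[:,2]]
def world(p,S): return S_apply(p,S)
def S_apply(p,s): return np.asarray(p)@Rz(s[2]).T+[s[0],s[1],0]
def wristV():
    o=status.get_obs(); i=vision.camera_info("wrist")
    T=np.eye(4);T[:3,:3]=o["eef_rot"];T[:3,3]=o["eef_pos"]
    return i,np.linalg.inv(T@i["mount"])
E
python3 - <<'E'
from h import *
P=np.array([[-.166,.05,.161],[-.035,.05,.102],[-.105,-.013,.096],[-.105,-.067,.096],[-.128,.095,.006],[-.128,-.095,.006]])
px=np.array([[131,507],[120,312],[208,413],[276,415],[43,447],[292,447]])/4+[330,130]
i=vision.camera_info("top")
r=least_squares(lambda s:(proj(S_apply(P,s),i)-px).ravel(),[.6,-.1,0])
print(r.x,np.round(r.fun.reshape(-1,2),1))
s=r.x
def back(u,v,z):
    return least_squares(lambda q:(proj([[q[0],q[1],z]],i)-[[u,v]]).ravel(),[.6,0]).x
c=back(330+252/4,130+351/4,.115)
print("cell3",c,Rz(s[2])[:2,:2].T@(c-s[:2]))
print("paddle",S_apply([-.166,.05,.161],s),"brink",S_apply([-.045,-.04,.096],s), "pliers",back(412,285,.005),"turq",back(384,271,.01))
E
```

```text
[ 0.60140366 -0.13887796  0.0238378 ] [[-0.1 -0.9]
 [-1.   0.1]
 [-0.4  0.2]
 [ 1.9 -0.3]
 [-0.6  0.4]
 [ 0.1  0.6]]
cell3 [ 0.53977843 -0.18205331] [-0.06263683 -0.04169421]
paddle [ 0.43425904 -0.09284886  0.161     ] brink [ 0.55736986 -0.17993919  0.096     ] pliers [ 0.35027267 -0.26336971] turq [ 0.38940727 -0.17859433]
```

Cell_3 is at about safe x = -63 mm, and the fit is good to about 1 px. Now I close the gripper, hover over the work and refine with the wrist camera.

```bash
python3 - <<'E'
from h import *
s=[0.6014,-0.13888,0.02384]
R=Rz(s[2])@np.diag([1,-1,-1.])
claw.close(10)
manip.goto(S_apply([-.125,-.04,.26],s),R)
o=status.get_obs();print(o["time_s"],o["eef_pos"],o["gripper_width"],o["force"])
i,V=wristV(); im=vision.capture("wrist")
np.savez("w1.npz",V=V)
P=S_apply([[-.166,.05,.161],[-.105,-.013,.096],[-.105,-.067,.096],[-.045,-.04,.096],[-.035,.05,.112],[-.063,-.04,.122],[-.063,-.015,.109],[-.063,-.065,.109]],s)
p=proj(P,i,V);print(p.round(1))
im=im[...,::-1].copy()
for a in p: cv2.circle(im,tuple(int(round(v)) for v in a),2,(0,255,0),-1)
cv2.imwrite("pics/w1.png",im)
E
```

```text
3.3667 [ 0.47731235 -0.18249651  0.25993838] 0.00044348343008944984 [ 0.03330942 -0.15186588  0.25557057]
[[217.  250.9]
 [290.1 174.3]
 [340.5 174.3]
 [315.3 116.2]
 [222.2 104.9]
 [315.2 134.8]
 [290.2 134.5]
 [340.3 134.5]]
```

View pics/w1.png

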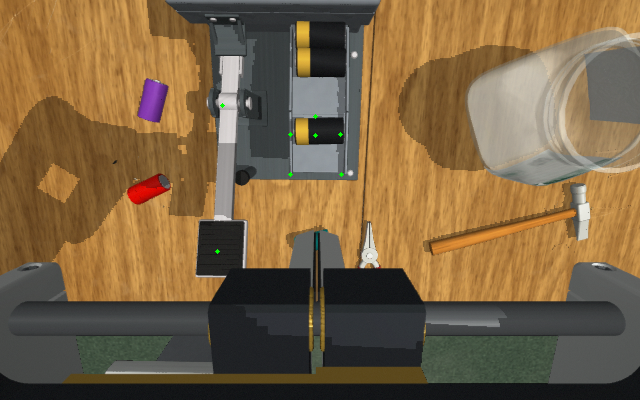

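The wrist view shows cell_3 at (319,131), the shelf's end corners at about (292,176) and (346,177), and the paddle centre at (221,248). The safe is about 4 mm further right than the fit says. I'll correct that and push.

```bash
python3 - <<'E'
from h import *
V=np.load("w1.npz")["V"]; iw=vision.camera_info("wrist"); it=vision.camera_info("top")
Pt=np.array([[-.166,.05,.161],[-.035,.05,.102],[-.105,-.013,.096],[-.105,-.067,.096],[-.128,.095,.006],[-.128,-.095,.006]])
pt=np.array([[131,507],[120,312],[208,413],[276,415],[43,447],[292,447]])/4+[330,130]
Pw=np.array([[-.166,.05,.161],[-.105,-.013,.096],[-.105,-.067,.096],[-.035,.05,.104]])
pw=np.array([[221,248],[291.5,176],[346,177],[230,104]])
r=least_squares(lambda s:np.r_[(proj(S_apply(Pt,s),it)-pt).ravel(),(proj(S_apply(Pw,s),iw,V)-pw).ravel()],[.6,-.14,.02])
s=r.x;print(s,r.fun.reshape(-1,2).round(1));np.save("s.npy",s)
c=least_squares(lambda q:(proj(S_apply([[q[0],q[1],.120]],s),iw,V)-[[319,131]]).ravel(),[-.06,-.04]).x
print("cell3 in safe",c)
R=Rz(s[2])@np.diag([1,-1,-1.])
xb=c[0]-.013-.008-.016
manip.goto(S_apply([xb,-.040,.19],s),R)
manip.line_to(S_apply([xb,-.040,.119],s),feed=.12)
o=status.get_obs();print(o["time_s"],o["force"].round(2))
# push till the tip's front face is where the cell's centre is ~7 mm past the brink
manip.line_to(S_apply([-.045+.007-.013-.008,-.040,.119],s),feed=.05)
o=status.get_obs();print(o["time_s"],o["force"].round(2))
im=vision.capture("top")[130:275,330:420,::-1]; 
i,V=wristV(); w=vision.capture("wrist")[0:280,180:400,::-1]
a=cv2.resize(im,None,fx=3,fy=3);b=cv2.resize(w,None,fx=2,fy=2)
h=max(a.shape[0],b.shape[0]);pad=lambda m:cv2.copyMakeBorder(m,0,h-m.shape[0],0,0,0)
cv2.imwrite("pics/p2.png",np.hstack([pad(a),pad(b)]))
E
```

```text
[ 6.01393241e-01 -1.44839318e-01  5.21283712e-04] [[ 0.7 -1.3]
 [ 0.9 -0.3]
 [ 0.8  0.3]
 [ 3.1  0.3]
 [ 0.4 -0.3]
 [ 1.1  1.4]
 [-1.8  1.8]
 [ 1.9 -1.3]
 [-2.3 -1.1]
 [-0.3  0.4]]
cell3 in safe [-0.05842363 -0.03906977]
4.5583 [0.32 0.15 0.26]
5.4333 [-0.51  0.2  -0.68]
```

View pics/p2.png

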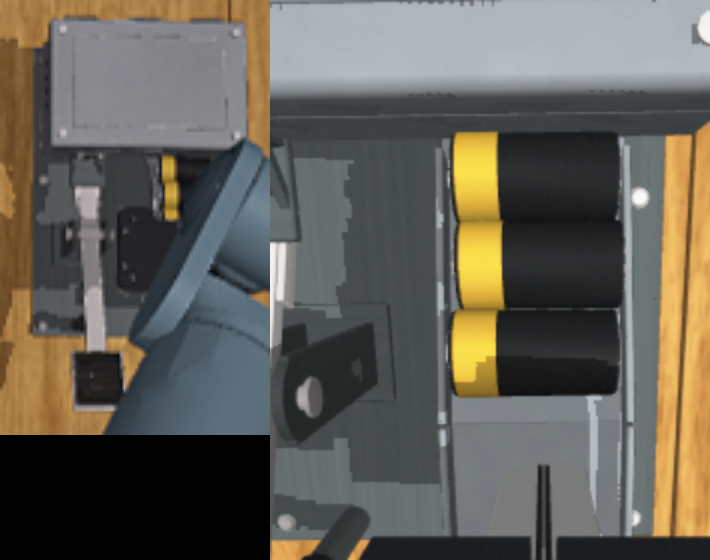

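All three cells now lie in line behind the lip (crop rows about 175, 265 and 350). Next I press the paddle along its arc, watching the force.

```bash
cat >> h.py <<'E'
s=np.load("s.npy") if __import__("os").path.exists("s.npy") else None
def arc(th,lift=0):
    """TCP (world) with the flat fingertip resting on the paddle's centre at lever angle th."""
    a=0.448-th; t=abs(0.4-th)
    return S_apply([-.035-.1455*np.cos(a),.05,.098+.1455*np.sin(a)+.007*np.tan(t)+manip.finger_overhang+lift],s)
E
python3 - <<'E'
from h import *
R=Rz(s[2])@np.diag([1,-1,-1.])
p=status.get_obs()["eef_pos"]; manip.line_to([p[0]-.01,p[1],.22],feed=.2)
manip.goto(arc(0,.04),R)
manip.line_to(arc(0,.004),feed=.1)
f0=status.get_obs()["force"]
for th in [0,.08,.2,.32,.44,.54,.60,.64,.67,.69,.71]:
    manip.line_to(arc(th),feed=.04)
    o=status.get_obs(); f=o["force"]-f0
    print(th,round(o["time_s"],2),(o["eef_pos"]-arc(th)).round(4),f.round(1))
    if f[2]>15: break
manip.hold(.4)
o=status.get_obs();print(o["force"].round(1))
im=vision.capture("top")[130:275,330:420,::-1]; w=vision.capture("wrist")[0:300,140:440,::-1]
a=cv2.resize(im,None,fx=3,fy=3);b=cv2.resize(w,None,fx=1.6,fy=1.6)
h=max(a.shape[0],b.shape[0]);pad=lambda m:cv2.copyMakeBorder(m,0,h-m.shape[0],0,0,0)
cv2.imwrite("pics/p3.png",np.hstack([pad(a),pad(b)]))
E
```

```text
0 7.54 [ 0.0004 -0.0002  0.0004] [ 0.7 -0.6 -0.7]
0.08 8.0 [ 0.     -0.0001 -0.    ] [ 2.3 -1.5  0.5]
0.2 8.61 [-0.0002  0.0001 -0.0002] [ 0.2 -1.1  1.1]
0.32 9.22 [-0.0002  0.0002 -0.0002] [-0.  -0.5  1.4]
0.44 9.81 [-0.0002  0.0001 -0.0001] [ 0.3 -0.4  2.1]
0.54 10.31 [-0.0001  0.     -0.0002] [-0.6  0.1  0.9]
0.6 10.67 [-0.0001  0.     -0.0003] [-0.1 -1.3  1.6]
0.64 10.96 [-0.0001  0.     -0.0003] [-0.3 -1.4  0.9]
0.67 11.21 [-0.      0.     -0.0002] [-0.2 -0.7  1.1]
0.69 11.46 [ 0.     -0.0001  0.0006] [-3.9  1.5  7.5]
0.71 11.71 [-0.0003 -0.0002  0.0025] [-12.7   2.8  27. ]
[-14.    3.6  26.9]
```

View pics/p3.png

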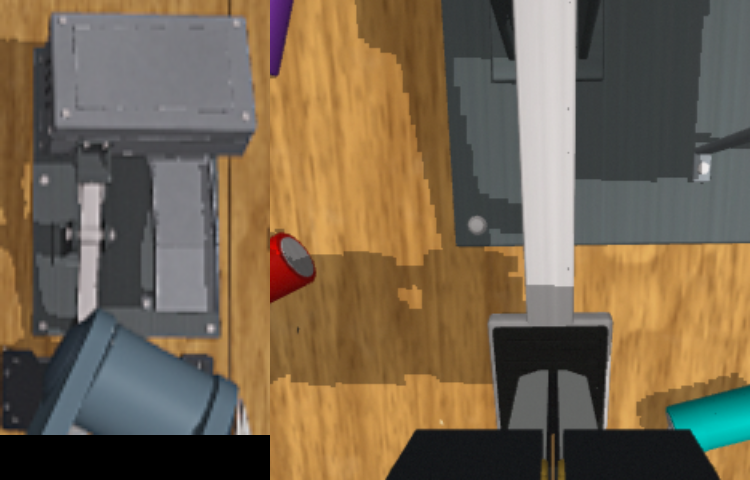

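The lid is up at the stop (27 N there) and the chute is empty, so all three cells have rolled in. I'll hold briefly and then ease the lever up along the arc.

```bash
python3 - <<'E'
from h import *
manip.hold(1.5)
for th in [.68,.6,.5,.4,.3,.2,.14,.09,.05,.02,0,-.03]:
    manip.line_to(arc(th),feed=.025)
    o=status.get_obs(); print(th,round(o["time_s"],2),o["force"].round(1))
p=arc(-.03)
manip.line_to(p+[0,0,.02],feed=.03); manip.line_to(p+[0,0,.12],feed=.15)
manip.hold(.5)
print(status.get_obs()["time_s"],status.get_obs()["force"].round(1))
im=vision.capture("top")[130:275,330:420,::-1]; w=vision.capture("wrist")[0:300,140:440,::-1]
a=cv2.resize(im,None,fx=3,fy=3);b=cv2.resize(w,None,fx=1.6,fy=1.6)
h=max(a.shape[0],b.shape[0]);pad=lambda m:cv2.copyMakeBorder(m,0,h-m.shape[0],0,0,0)
cv2.imwrite("pics/p4.png",np.hstack([pad(a),pad(b)]))
E
```

```text
0.68 14.03 [ 0.6 -1.1  2.2]
0.6 14.62 [-0.3  0.1  0.7]
0.5 15.32 [ 0.1 -0.2  2. ]
0.4 16.02 [1.  0.6 2.4]
0.3 16.77 [ 1.4 -0.5  1.2]
0.2 17.53 [1.2 0.5 0.8]
0.14 18.05 [1.2 0.7 2.1]
0.09 18.51 [0.7 1.  1.6]
0.05 18.9 [0.9 0.8 2.7]
0.02 19.23 [-0.   0.4  1.4]
0 19.51 [-0.1  0.2  1.8]
-0.03 19.84 [-0.4  0.4 -0.4]
21.975 [ 0.6 -0.1 -0.5]
```

View pics/p4.png

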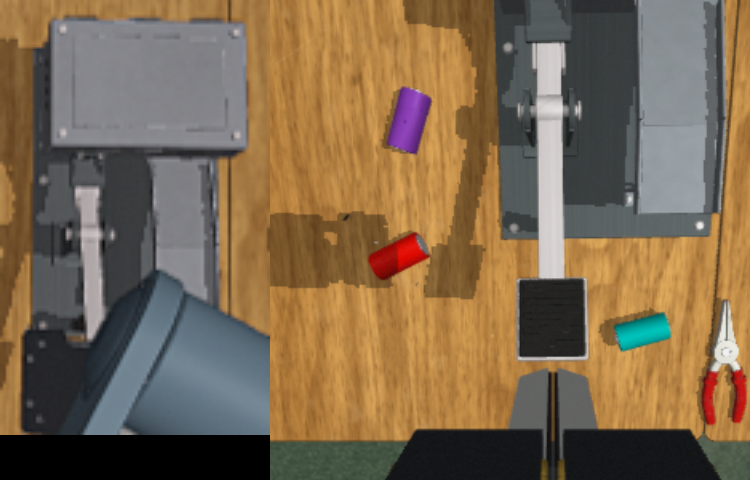

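The lid is shut, matching the first top view, and the lever is back at rest. The chute is empty, the finger is clear and the bystanders in view are untouched.

```bash
python3 -c "
from rig import order
print(order.close_job())"
```

```text
the job is handed in; nothing more can be done
None
```

The job is handed in at about 22 s of the 51 s allowed: the last pictures show the chute empty with all three cells gone into the safe, the lid shut and the lever back up; the hand-in returned no verdict.

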